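# Find the heavy side of a grinding wheel by hand and hold it down for marking

## Robot

A 6-joint arm with a two-finger parallel gripper is mounted at the origin on a cart in front of the work surface, level with it; the furniture and walls round the work are solid. World frame = base frame: x ahead of the robot, y to its left, z up, the work surface at z = 0. Lengths are in mm, angles in rad, forces in N, time in s.
With the tool pointing down it reaches from about 275 to 750 mm from the base axis. Payload 10.2 kg.
Tool frame: the origin (TCP) lies on the centre line of the jaws, within the pads' length; the fingertips stand 11 mm ahead of it and the grasp point (between the pads) lies 8 mm behind it; z points along the fingers, y is the line along which they close (so a half turn about z gives the same grasp; the last joint's range is limited). The gripper opens to 85 mm and grips with 20 to 120 N. Pads are 22 mm wide; open, the fingers measure 114 mm over their backs; the gripper's body (76 mm by 85 mm) begins 54 mm behind the grasp point. The pads swing forward as they close: fully open they stand 13 mm farther back than shut.
Start: joints at [0.977, 0.313, 1.498, -0, 1.331, -0.223], TCP at [190.253, 489.321, 242.294] pointing down, gripper open.
Joint ranges: [-2.94, 2.94], [-0.97, 2.17], [0.19, 2.56], [-1.23, 4.37], [0.02, 3.11], [-2.88, 2.88]. Speed limits (rad/s): [2.39, 2.39, 3.01, 3.14, 3.14, 3.14].

## Interface

Orientations are given as [roll, pitch, yaw] about the fixed x, y, z axes, in that order (R = Rz(yaw) Ry(pitch) Rx(roll)).
In Python, from workcell import env, camera, calibration gives the robot as it stands. The module is installed in compiled form; this text tells all that it offers.
- The arm moves only by the tool carry_out, never from a script. Its argument "commands" is a list of rows, each a list of 5 numbers: the shift along the tool's x, y, z in m, then the turn about the tool's z in rad, then the gripper's target within -1 to 1 (fully open at 1, half-way at 0, shut at -1). In form: [[x, y, z, turn, grip], ...]. A call has 1 to 8 rows; each row shifts and turns the commanded pose from where the row before left it, along the tool's axes as they then stand; what a row does not reach is not made up. A row lasts 1/8 s, in which the tool goes at most 62.5 mm and 10.7 degrees, less where a joint would pass 70% of its speed; a pose out of reach is approached as far as the arm can. A call is refused whole if a number of a shift passes 0.0625 or a number of a turn 0.188, either way. A call with a gripper value outside its range is refused whole. The fingers move at their own pace and stop on an object; "squeeze" is the grip in N (left out, the last holds). Time passes only in rows, so rows that do not move let the fingers close. It gives the time, the measured TCP pose, the force, the opening and the grip force at its end, in the units of the state.
- env.get_obs(): the state, without advancing time (a new reading comes with each control period).
- camera(name): name is "side" or "top"; returns the picture (384x512x3 uint8, red, green, blue); there is no depth.
- calibration(name): a dict with "fx", "fy", "cx", "cy" (pixels), "eye" and "orientation" of the camera in the world. Camera axes: x right, y down, z forward; pixel columns grow to the right and rows downward; lengths in mm; the calibration is good to about 2 mm. A picture is of the moment at which its call begins. calibration takes no time and is no camera call.
- env.finish_job(): hands the job in; it is judged then, once.
The state is a dict: "time_s": time; "qpos": joint angles; "joint_velocities": joint speeds; "effort": joint torques, N m; "eef_pos": TCP position; "tool_rot": TCP orientation; "ft_force": force on the tool from outside, world axes, zero at the start; "torque": the same for the moment, N m; "width": finger opening in mm; "grasp_force": force on a finger pad.
Only numpy, scipy, OpenCV 4.12 (cv2) and the standard library are available. Lean on these libraries where they do the work, as an engineer would, in place of code of your own. Each camera call takes 0.05 s, during which the arm holds its last target. There are 200 camera calls.

## Task

The grinding wheel on the bench spindle head is out of balance and must be marked on its light side. Turn the black brake knob from its red (locked) mark until its pointer stands at the green (free) mark, then turn the wheel by hand on its dragging bearings and feel which side is heavy. Finish with the wheel at rest, its heavy side straight down, gripped in the fingers: the program ends while still holding the wheel there, and the loose tools on the bench are left where they lie.

Things in the scene. Friction and masses are not known exactly. Their poses are not given: they have to be found in the camera images.
- spindle_head: Green-grey cast grinding spindle head, bolted down; origin at bench level under the spindle axis, 50 mm behind the wheel's centre; x along the spindle, from wheel to rear (away from the robot at yaw 0), y left, z up. Its round housing (54 mm across, top 119 mm above the bench) begins 22 mm behind the wheel's rear face; the brake tower with the knob stands on the left, level with the housing.
- spindle_axis (a point): Centre of the grinding wheel, on the spindle axis, 92 mm above the bench; fixed, with the head's axes (x = spindle axis). The wheel is a pinkish disc 130 mm across, 20 mm wide, upright, its face to the robot. Flanges 56 mm across and a nut stand up to 22 mm proud of the front; the outer 33 mm of both faces are plain and free to be pinched from above, one finger before and one behind the wheel.
- paint_line (a point): Point of the wheel on its white paint line (7 mm wide, over the front face and the rim), mid-width on the rim, 65 mm from the axis; turns with the wheel. Shorter dark blue ticks mark the other three quarters. The marks say nothing about the heavy side, which lies at any angle to them, differs each time and cannot be seen.
- wheel (a joint): Angle of the wheel (rad), no stops: 0 with the white line at the top, growing clockwise as seen from the robot (the top moves right, to the head's -y). Brake free: grease damps it (0.022 N m s/rad), seals drag 0.026 N m either way, the heavy side pulls with 0.053 to 0.074 N m when level with the axis. The brake holds it against that pull.
- brake_knob (a joint): Angle of the brake knob (rad), growing counter-clockwise seen from above, stops at -0.4 and 1.9: 0 with the white pointer at the red mark, 1.2 at the green mark (nearest the robot). Starts at -0.25 to 0.35, braked; from about 0.9 on the sprung shoe is clear of the spindle. Stays where it is left; needs up to 0.2 N m.
- brake_knob_grip (a point): Middle of the black round brake knob (34 mm across, 27 mm high, upright axis), 11 mm below its top, 97 mm above the bench; an index plate 57 mm across lies 22 mm below this point.
- heavy_point (a point): A point of the wheel 0.1 mm off the axis, on its heavy side, used only to judge the end: the offset drowns in the noise, so feel for it. A released wheel creeps down within 2 to 3 s, without swinging past, and sticks with its heavy side 20 to 30 degrees short of the bottom, on the side it came from; let go nearer than that to the bottom, or to the very top, it stays put.
- hex_key: L-shaped black hex key, bystander
- marker_pen: black marker pen, bystander
- screwdriver: screwdriver with red handle, bystander
- ring_gauge: knurled steel ring 39 mm across, bystander
- plug_gauge: double-ended plug gauge with black grip, bystander
- oil_bottle: oil bottle 116 mm tall, bystander

How it is judged:
By the outcome, as a careful person would: the job done as asked, in the order asked, and still so for the second after the job is handed in, while the arm keeps its last pose, push and grip.
It also fails if it takes over 58 s, if anything falls off the work surface, if the arm or the gripper's body presses on something with over 40 N, if the wrist force passes 120 N, or if a joint passes its speed limit or range.

## Working session

There is one attempt and no reset: what is moved stays moved. The work goes in short steps, Python scripts to look and compute and a tool call to move; the robot and the scene stay as the last step left them, time stands still between calls to the robot, and variables do not carry over. Pictures are saved under pics/ and viewed, at most 10 in all, crops included, and the job is handed in when it is done.

Besides the shell and the picture viewer there is one more tool, called after "Emit:" as a command line: name --pt "numbers of a row" for each row, then --argument value for the rest. carry_out: Moves the arm, as the interface text tells. Its arguments: {"type":"object","properties":{"commands":{"type":"array"},"squeeze":{"type":"number"}},"required":["commands"]}

```bash
mkdir -p pics; ls; python3 - <<'E'
from workcell import env,camera,calibration
import cv2
for n in("side","top"):
    cv2.imwrite(f"pics/{n}0.png",cv2.resize(camera(n)[:,:,::-1],(800,600),interpolation=cv2.INTER_CUBIC));print(n,calibration(n))
o=env.get_obs()
print(o)
E
```

```text
pics
side {'fx': 370.97619319177795, 'fy': 370.97619319177795, 'cx': 260.5535653451096, 'cy': 196.34951971268424, 'eye': array([248.23000572, 692.66780741, 635.78877586]), 'orientation': array([-2.14667666,  0.02088077, -2.75777792])}
top {'fx': 416.6627582172699, 'fy': 416.6627582172699, 'cx': 258.85043640128464, 'cy': 184.80563622470706, 'eye': array([ 427.53537202,   10.50943851, 1140.53828891]), 'orientation': array([-3.02186459, -0.03236802, -1.5439037 ])}
{'time_s': 0.1, 'qpos': array([ 9.76584718e-01,  3.13360162e-01,  1.49834131e+00, -8.69401424e-06,
        1.33101565e+00, -2.23412714e-01]), 'joint_velocities': array([-2.42455006e-06, -1.18566114e-04, -3.43422722e-03, -6.20393747e-04,
        1.37129775e-03,  6.40877799e-04]), 'effort': array([ 3.48089503e-03, -4.12901330e+01, -2.60140586e+01, -1.48165323e-04,
        3.02102977e-03, -1.09630031e-05]), 'eef_pos': array([190.13482413, 489.12923404, 241.81709437]), 'tool_rot': array([-3.14049426e+00, -2.40903280e-04,  2.77079570e+00]), 'ft_force': array([-0.7367556 , -1.05876563,  0.88493764]), 'torque': array([-0.03023624,  0.00956936,  0.02026291]), 'grasp_force': 0.0, 'width': 85.68551799972215}
```

View pics/side0.png

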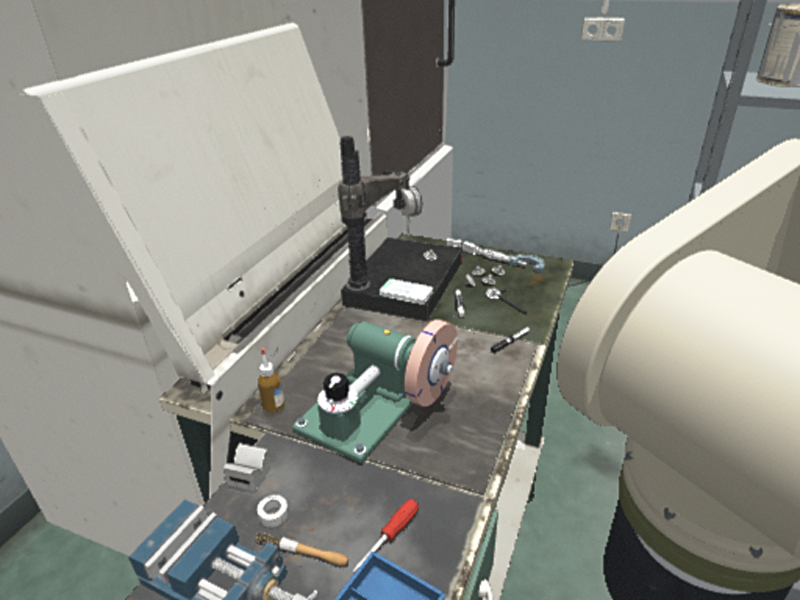

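View pics/top0.png

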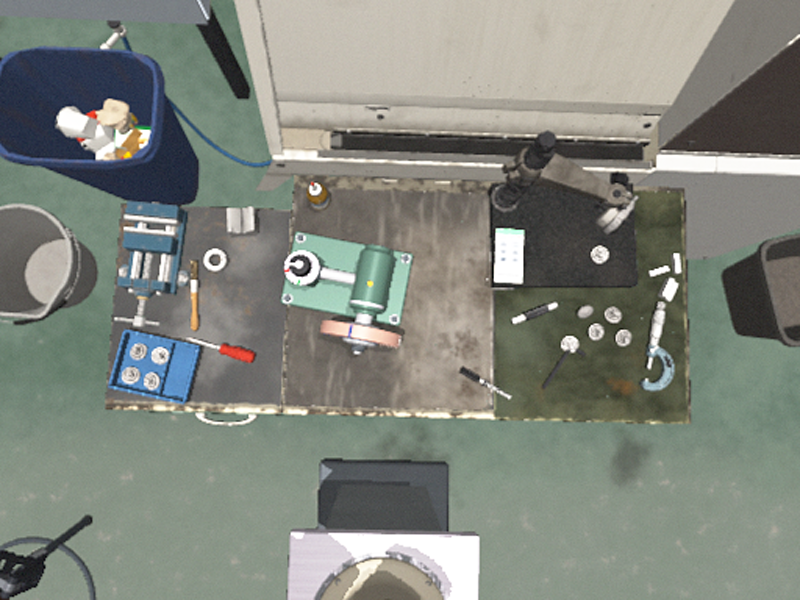

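The side view shows the head with its wheel at about (435,362) and the knob at about (337,383), in 800x600 pixels. In the top view the knob is at (301,265) and the wheel at (362,332), face towards the robot and slightly yawed. Next I'll crop both views and triangulate.

```bash
cat > h.py <<'E'
import numpy as np, cv2
from scipy.spatial.transform import Rotation as Ro
from workcell import env,camera,calibration
def cam(n):
    c=calibration(n); return c,Ro.from_euler('xyz',c['orientation']).as_matrix()
def proj(n,p):
    c,R=cam(n); q=R.T@(np.asarray(p,float)-c['eye']); return np.array([c['fx']*q[0]/q[2]+c['cx'],c['fy']*q[1]/q[2]+c['cy']])
def ray(n,u,v):
    c,R=cam(n); d=R@np.array([(u-c['cx'])/c['fx'],(v-c['cy'])/c['fy'],1]); return c['eye'],d
def onz(n,u,v,z):
    e,d=ray(n,u,v); return e+d*(z-e[2])/d[2]
def crop(n,u,v,w,h,f,name):
    im=camera(n)[:,:,::-1]; u,v=int(u),int(v)
    cv2.imwrite(name,cv2.resize(im[v:v+h,u:u+w],None,fx=f,fy=f,interpolation=cv2.INTER_CUBIC)); return im
E
python3 - <<'E'
from h import *
k=1.5625
print(proj('top',[190,489,242])*k,proj('top',[0,0,0])*k,proj('side',[190,489,242])*k)
print('knob top z108',onz('top',301/k,264/k,108),'side',onz('side',337/k,379/k,108))
print('wheel z157',onz('top',362/k,330/k,157))
a=crop('top',165,130,120,110,5,'pics/a.png'); b=crop('side',170,190,140,110,5,'pics/b.png')
top=cv2.imread('pics/a.png');s=cv2.imread('pics/b.png')
s=cv2.resize(s,(560,440));top=cv2.resize(top,(480,440))
E
```

```text
[ 10.77697046 540.48967792] [381.6210695  626.57920601] [634.44955016 695.8682069 ]
knob top z108 [587.40118908 146.75751554 108.        ] side [585.75467041 150.13911784 108.        ]
wheel z157 [482.15666092  44.18615682 157.        ]
```

View pics/a.png

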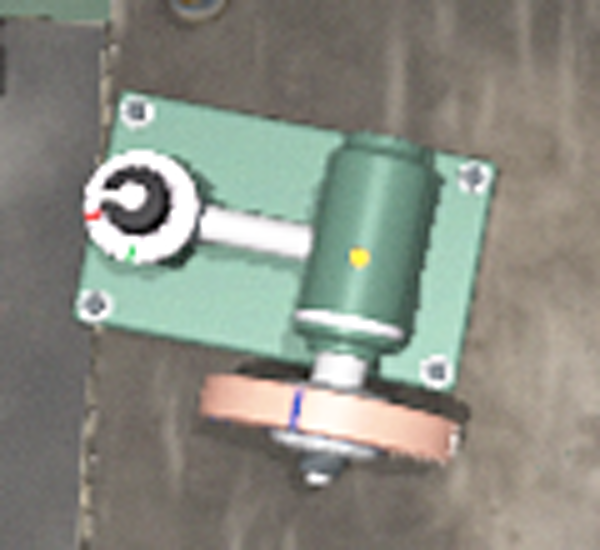

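View pics/b.png

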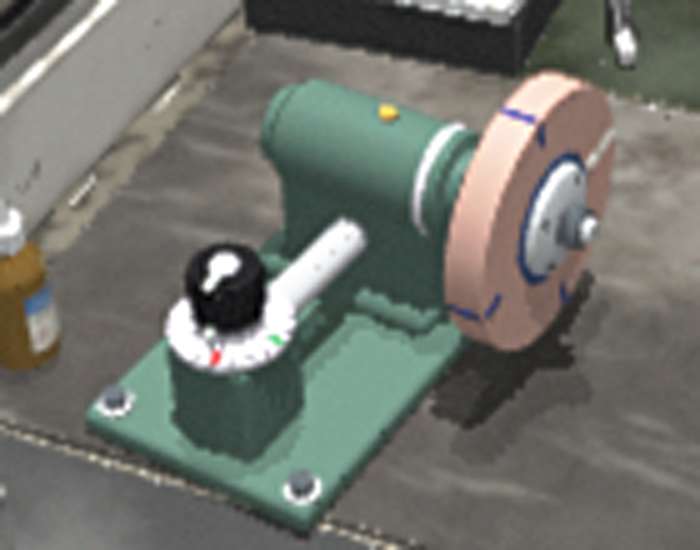

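In the top crop the wheel rim runs from (203,396) to (460,440), the knob top is at (135,200), and the plate bolts are at (137,110), (474,177), (94,303) and (436,372). The pointer stands near the red mark at (92,215), the green mark is at (132,252), and a blue tick is just left of the wheel's top. In the side crop the knob top is at (226,262) and the nut end at (590,228).

```bash
python3 - <<'E'
from h import *
T=lambda x,y,z:onz('top',165+x/5,130+y/5,z)
S=lambda x,y,z:onz('side',170+x/5,190+y/5,z)
for z in(8,):
    b=[T(*p,z) for p in((137,110),(474,177),(94,303),(436,372))];print(np.round(b,1))
    d=(b[0]-b[1]+b[2]-b[3]);e=b[0]+b[1]-b[2]-b[3]
    print('yaw from y',np.degrees(np.arctan2(-d[0],d[1])),'from x',np.degrees(np.arctan2(e[1],e[0])),np.mean(b,0))
l,r=T(203,396,92),T(460,440,92);print('wheel',l,r,(l+r)/2,np.linalg.norm(l-r),np.degrees(np.arctan2(-(l-r)[0],(l-r)[1])))
print('knob',T(135,200,108),S(226,262,108),'plate',T(142,207,75),S(232,330,75))
print('nut end top/side z92',T(317,478,92),S(592,228,92))
yaw=np.radians(-10.5)
print('ball yellow',T(360,258,119))
E
```

```text
[[650.  162.8   8. ]
 [618.7 -23.7   8. ]
 [542.6 181.1   8. ]
 [510.5  -5.8   8. ]]
yaw from y -9.644218142579195 from x -9.532437628700528 [580.47397654  78.60884004   8.        ]
wheel [488.90189972 111.86050783  92.        ] [470.52820387 -17.64575448  92.        ] [479.71505179  47.10737667  92.        ] 130.80315239048252 -8.074945381468002
knob [584.72739481 148.22585115 108.        ] [587.00388453 150.02822182 108.        ] plate [586.22440062 148.87508683  75.        ] [583.6146599 156.8794325  75.       ]
nut end top/side z92 [449.55872481  53.34968704  92.        ] [449.69748665  52.34965191  92.        ]
ball yellow [557.64609409  34.91166245 119.        ]
```

Emit:
carry_out --pt "0 0 0 0.171 1" --pt "0 0 0 0.171 1" --pt "0 0 0 0.171 1" --pt "0 0 0 0.171 1" --pt "0 0 0 0.171 1" --pt "0 0 0 0.171 1" --pt "0 0 0 0.171 1" --pt "0 0 0 0.169 1" --squeeze 30

```text
time_s: 1.2
eef_pos: [190.2, 489.2, 242.1]
tool_rot: [-3.141, 0.0, 1.399]
ft_force: [-0.8, 0.1, -0.8]
width: 85.7
grasp_force: 0.0
```

Emit:
carry_out --pt "-0.034 0.0558 0 0 1" --pt "-0.034 0.0558 0 0 1" --pt "-0.034 0.0558 0 0 1" --pt "-0.034 0.0558 0 0 1" --pt "-0.034 0.0558 0 0 1" --pt "-0.034 0.0558 0 0 1" --pt "-0.034 0.0558 0 0 1" --pt "-0.034 0.0558 0 0 1"

```text
time_s: 2.2
eef_pos: [569.7, 160.6, 242.2]
tool_rot: [-3.141, -0.0, 1.405]
ft_force: [0.2, 1.3, 0.8]
width: 85.6
grasp_force: 0.0
```

Emit:
carry_out --pt "-0.005 0.01 0.03 0 1" --pt "-0.003 0.006 0.04 0 1" --pt "0 0 0.02 0 1" --pt "0 0 0 0 1"

```text
time_s: 2.7
eef_pos: [582.2, 151.5, 150.8]
tool_rot: [-3.138, 0.001, 1.405]
ft_force: [0.7, -0.1, 0.1]
width: 85.3
grasp_force: 0.0
```

```bash
python3 - <<'E'
from h import *
crop('side',170,190,140,110,5,'pics/c.png'); print(env.get_obs()['eef_pos'])
E
```

```text
[582.80759821 151.65700627 152.36996668]
```

View pics/c.png

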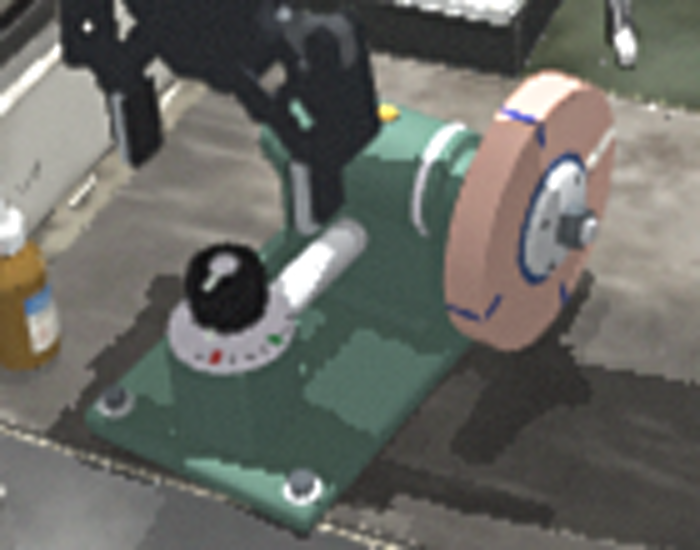

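The fingers bracket the knob at (226,262). The pointer runs from its hub at (224,263) to its tip at (209,288), close to red. I'll work out its angle.

Emit:
carry_out --pt "-0.002 0.003 0.02 0 1" --pt "0 0 0.02 0 1" --pt "0 0 0.021 0 1" --pt "0 0 0 0 1"

```text
time_s: 3.25
eef_pos: [585.3, 149.3, 91.4]
tool_rot: [-3.141, 0.0, 1.405]
ft_force: [-0.3, 0.3, 0.5]
width: 85.4
grasp_force: 0.0
```

```bash
python3 - <<'E'
from h import *
S=lambda x,y,z:onz('side',170+x/5,190+y/5,z)
T=lambda x,y,z:onz('top',165+x/5,130+y/5,z)
an=lambda a,b:np.degrees(np.arctan2(*(b-a)[[1,0]]))
print('pt side',an(S(224,263,110),S(209,288,110)),'top',an(T(133,188,110),T(105,198,110)))
c=T(142,207,75); print('red',an(c,T(92,215,75)),'green',an(c,T(132,252,75)))
c=np.array([585.7,149,75]); print('red',an(c,S(216,357,75)),'green',an(c,S(277,340,75)))
E
```

```text
pt side 95.85558970065692 top 111.89775774284644
red 101.076088917759 green 170.23678085505253
red 98.02416826848493 green 164.4933620824549
```

Emit:
carry_out --pt "0 0 0 0 -1" --pt "0 0 0 0 -1" --pt "0 0 0 0 -1" --pt "0 0 0 0 -1" --pt "0 0 0 0 -1" --pt "0 0 0 0 -1" --squeeze 50

```text
time_s: 4.0
eef_pos: [588.1, 148.8, 93.1]
tool_rot: [3.134, -0.001, 1.404]
ft_force: [9.6, -1.3, 1.8]
width: 32.6
grasp_force: 51.2
```

Emit:
carry_out --pt "0 0.003 0 0 -1" --pt "0 0 0 -0.16 -1" --pt "0 0 0 -0.16 -1" --pt "0 0 0 -0.16 -1" --pt "0 0 0 -0.16 -1" --pt "0 0 0 -0.16 -1" --pt "0 0 0 -0.16 -1" --pt "0 0 0 -0.16 -1"

```text
time_s: 5.0
eef_pos: [589.8, 149.4, 93.1]
tool_rot: [3.138, 0.003, 2.53]
ft_force: [3.7, 4.4, 5.5]
width: 32.5
grasp_force: 51.5
```

Emit:
carry_out --pt "0 0 0 0 -1" --pt "0 0 0 0 1" --pt "0 0 0 0 1" --pt "0 0 0 0 1" --pt "0 0 0 0 1" --pt "0 0 -0.03 0 1" --pt "0 0 -0.04 0 1" --pt "0 0 0 0 1"

```text
time_s: 6.0
eef_pos: [589.7, 148.8, 164.4]
tool_rot: [3.138, 0.005, 2.525]
ft_force: [0.4, -0.2, -0.3]
width: 85.1
grasp_force: 0.0
```

```bash
python3 - <<'E'
from h import *
crop('side',170,190,140,110,5,'pics/d.png'); print(env.get_obs()['eef_pos'])
E
```

```text
[588.77415686 148.67334073 162.2502813 ]
```

View pics/d.png

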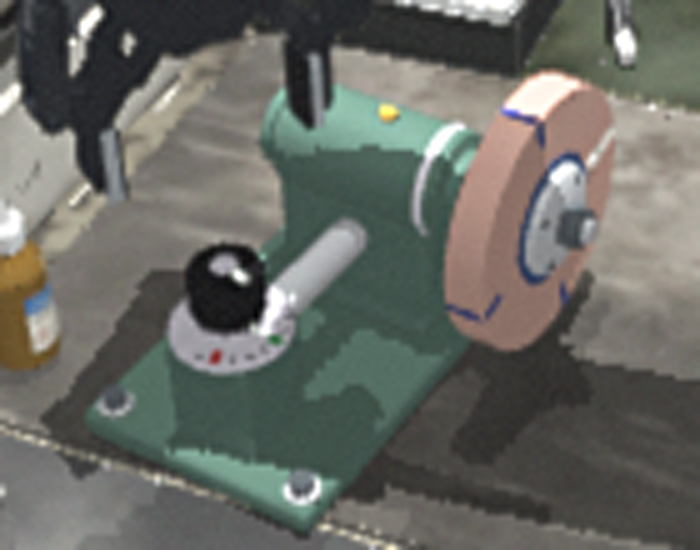

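The pointer's tip is now near (270,312), with green at (277,340) and red at (216,357). The wheel has hardly moved. I'll compute the pointer angle.

```bash
python3 - <<'E'
from h import *
S=lambda x,y,z:onz('side',170+x/5,190+y/5,z)
an=lambda a,b:np.degrees(np.arctan2(*(b-a)[[1,0]]))
for c in([585.7,149,0],[588,150,0],[588,149,0]):
    c=np.array(c,float)
    print('red',an(c,S(216,357,75)),'green',an(c,S(277,340,75)),[ (z,an(c,S(207,335,z)),an(c,S(270,314,z)),np.linalg.norm((S(270,314,z)-c)[:2])) for z in(76,80,86)])
print('top',an(S(222,263,109),S(245,276,109)))
im=camera('side')[:,:,::-1][235:268,198:240]; a=cv2.resize(im,None,fx=14,fy=14,interpolation=cv2.INTER_CUBIC)
im=camera('top')[:,:,::-1][155:190,175:215]; b=cv2.resize(im,(528,462),interpolation=cv2.INTER_CUBIC)
cv2.imwrite('pics/e.png',a)
E
```

```text
red 98.02416826848493 green 164.4933620824549 [(76, np.float64(68.35419643055674), np.float64(-154.12622713797816), np.float64(15.335386016805698)), (80, np.float64(79.03384113105389), np.float64(-170.2803466471877), np.float64(16.345575490204485)), (86, np.float64(89.79963153420566), np.float64(170.8910913385265), np.float64(19.83024133688942))]
red 103.4365101707703 green 167.87176104323797 [(76, np.float64(75.03355483325677), np.float64(-154.46001688811435), np.float64(17.841521299518917)), (80, np.float64(85.44301097336228), np.float64(-168.4586673386442), np.float64(18.79088473226261)), (86, np.float64(95.23924174965315), np.float64(174.41559347643036), np.float64(21.98450640274129))]
red 102.93597384209201 green 165.79767321636027 [(76, np.float64(75.94829917204572), np.float64(-157.4266892076738), np.float64(17.433745007590726)), (80, np.float64(85.67620854422647), np.float64(-171.4755023666069), np.float64(18.6166104416515)), (86, np.float64(95.03180094146191), np.float64(171.8349507915123), np.float64(22.104235702619988))]
top 162.65207948606601
```

View pics/e.png

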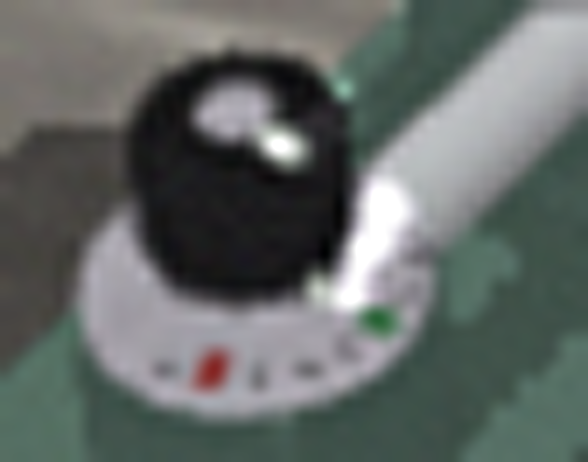

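The top pointer runs from (235,108) to (290,148), with a small tip low on the knob's side at (318,288). The marks are red (211,370) and green (378,320). I'll fit these against a projected model.

```bash
python3 - <<'E'
from h import *
from scipy.optimize import least_squares
px=lambda x,y:np.array([198+x/14,235+y/14])-.5
E=lambda p:(proj('side',p)-px(0,0))*14
y0=np.radians(170.4)
mk=[((211,370),y0-1.2),((378,320),y0)]
f=lambda q:np.concatenate([E([q[0]+q[2]*np.cos(a),q[1]+q[2]*np.sin(a),75])-m for m,a in mk]+[[0.3*(q[2]-22)]])
s=least_squares(f,[588,149,22]);print(s.x,s.fun)
c=s.x
print('hub',E([c[0],c[1],108]),'plate c',E([c[0],c[1],75]))
for k in np.arange(.7,1.41,.1):
    a=y0-1.2+k
    print(round(k,2),[E([c[0]+r*np.cos(a),c[1]+r*np.sin(a),z]).round() for r,z in((15,108),(18,82),(19,76))])
for k in(-.2,0,.2):
    a=y0-1.2+k; print(k,[E([c[0]+r*np.cos(a),c[1]+r*np.sin(a),z]).round() for r,z in((15,108),(18,82),(19,76))])
E
```

```text
[588.88020734 150.23781297  24.48074494] [ 0.2565634   0.7250469  -0.25941228 -0.73189166  0.74422348]
hub [236.59743889 108.69125952] plate c [254.77711447 266.89313822]
0.7 [array([276., 162.]), array([297., 299.]), array([303., 332.])]
0.8 [array([284., 159.]), array([308., 295.]), array([314., 327.])]
0.9 [array([292., 155.]), array([317., 290.]), array([324., 322.])]
1.0 [array([300., 150.]), array([326., 285.]), array([333., 316.])]
1.1 [array([307., 145.]), array([334., 279.]), array([342., 310.])]
1.2 [array([313., 140.]), array([341., 272.]), array([349., 303.])]
1.3 [array([318., 134.]), array([348., 265.]), array([356., 296.])]
1.4 [array([323., 129.]), array([353., 258.]), array([362., 288.])]
-0.2 [array([191., 167.]), array([198., 306.]), array([198., 338.])]
0 [array([209., 171.]), array([219., 310.]), array([221., 342.])]
0.2 [array([228., 171.]), array([242., 310.]), array([244., 343.])]
```

Emit:
carry_out --pt "0.001 0 0.03 0 1" --pt "0 0 0.04 0 1" --pt "0 0 0 0 -1" --pt "0 0 0 0 -1" --pt "0 0 0 0 -1" --pt "0 0 0 0 -1" --pt "0 0 0 0 -1" --pt "0 0 0 0 -1"

```text
time_s: 7.15
eef_pos: [588.9, 150.1, 93.3]
tool_rot: [3.138, 0.003, 2.525]
ft_force: [3.4, 5.0, 2.8]
width: 32.2
grasp_force: 50.2
```

Emit:
carry_out --pt "0 0 0 -0.14 -1" --pt "0 0 0 -0.14 -1" --pt "0 0 0 0 -1" --pt "0 0 0 0 1" --pt "0 0 0 0 1" --pt "0 0 0 0 1" --pt "0 0 -0.03 0 1" --pt "0 0 -0.04 0 1"

```text
time_s: 8.15
eef_pos: [587.1, 149.1, 161.4]
tool_rot: [-3.141, -0.002, 2.805]
ft_force: [0.4, -0.1, -0.2]
width: 85.5
grasp_force: 0.0
```

```bash
python3 - <<'E'
from h import *
im=camera('side')[:,:,::-1]
a=cv2.resize(im[235:268,198:240],(420,330),interpolation=cv2.INTER_CUBIC)
b=cv2.resize(im[195:265,250:300],(380,532),interpolation=cv2.INTER_CUBIC)
o=np.zeros((532,800,3),np.uint8);o[:330,:420]=a;o[:,420:]=b
cv2.imwrite('pics/f.png',o);print(env.get_obs()['eef_pos'],env.get_obs()['tool_rot'])
E
```

```text
[589.36120202 149.32979177 167.84258532] [3.13878702 0.00706234 2.8048289 ]
```

View pics/f.png

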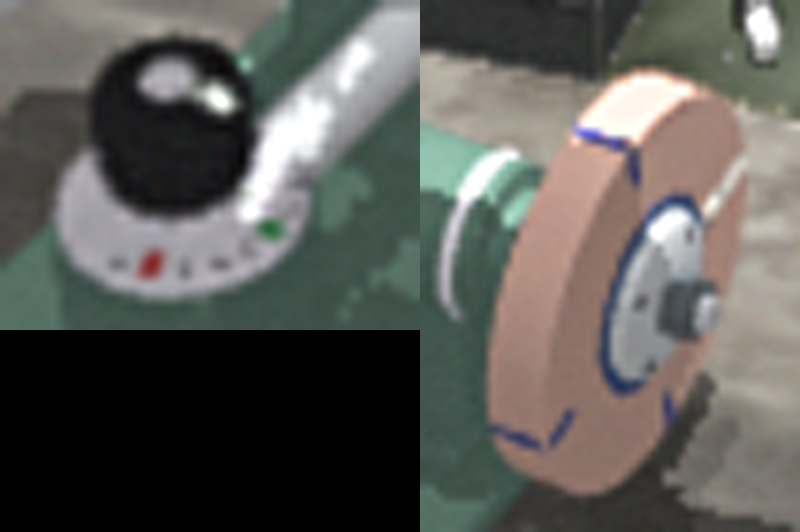

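The pointer now runs from (168,78) to (233,100), very close to green (about 1.22). On the wheel the tick corners sit at (634,147) and (545,450), and the white line meets the edge at (745,157). I'll compute the wheel angle.

```bash
cat >> h.py <<'E'
from scipy.optimize import least_squares
yw=np.radians(-9.6); X=np.array([np.cos(yw),np.sin(yw),0]);Y=np.array([-np.sin(yw),np.cos(yw),0]);Z=np.array([0,0,1.])
def rim(C,th,r=65,x=-10): return C+x*X+r*(np.cos(th)*Z-np.sin(th)*Y)
E
python3 - <<'E'
from h import *
P=lambda x,y:np.array([250+(x-420)/7.6,195+y/7.6])-.43
obs=[(P(634,147),-np.pi/2),(P(545,450),np.pi),(P(745,157),0)]
f=lambda q:np.concatenate([proj('side',rim(np.array([q[0],q[1],92]),q[2]+a))-p for p,a in obs]+[[.1*(q[0]-480),.1*(q[1]-47)]])
s=least_squares(f,[480,47,1.2]);print(s.x,s.fun)
o=s.x
print('top',proj('top',rim(np.array([o[0],o[1],92]),o[2]-np.pi/2,65,0)), 'obs',165+297/5,130+410/5)
print(env.get_obs()['eef_pos'])
E
```

```text
[480.30643717  50.42640769   1.37798014] [-0.29578045  0.08650817 -0.0623674  -0.23087024  0.42966151  0.03736697
  0.03064372  0.34264077]
top [223.83554561 210.90688719] obs 224.4 212.0
[589.36120202 149.32979177 167.84258532]
```

Emit:
carry_out --pt "0 0 -0.03 0.175 1" --pt "0 0 -0.03 0.175 1" --pt "0 0 0 0.175 0" --pt "0 0 0 0.175 0" --pt "0 0 0 0.175 0" --pt "0 0 0 0.175 0" --pt "0 0 0 0.175 0" --pt "0 0 0 0.175 0" --squeeze 20

```text
time_s: 9.2
eef_pos: [587.6, 149.2, 221.2]
tool_rot: [-3.142, 0.0, 1.399]
ft_force: [-0.3, -0.2, -0.4]
width: 42.9
grasp_force: 0.0
```

Emit:
carry_out --pt "-0.025 -0.03 0 0 0" --pt "-0.025 -0.03 0 0 0" --pt "-0.025 -0.029 0.02 0 0" --pt "0 0 0 0 0"

```text
time_s: 9.7
eef_pos: [485.2, 89.3, 200.2]
tool_rot: [-3.138, 0.001, 1.403]
ft_force: [0.6, 0.3, 0.3]
width: 42.7
grasp_force: 0.0
```

```bash
cat >> h.py <<'E'
def wang(C=(480.3,50.0,92),near=None,span=np.pi):
    """wheel angle from the side picture: white line and blue ticks, by B-R along model lines"""
    im=camera('side').astype(float); im=cv2.GaussianBlur(im,(0,0),.6); m=im[:,:,2]-im[:,:,0]
    C=np.array(C,float); eye=calibration('side')['eye']
    th=np.radians(np.arange(0,360,1)); 
    def smp(pts): 
        q=np.array([proj('side',p) for p in pts],np.float32); return cv2.remap(m.astype(np.float32),q[:,:1],q[:,1:],cv2.INTER_LINEAR).ravel()
    face=np.mean([smp([rim(C,t,r) for t in th]) for r in(48,52,56,60)],0)
    rm=np.mean([smp([rim(C,t,65,x) for t in th]) for x in(-6,-2,2,6)],0)
    vis=np.array([(rim(C,t,1,0)-C)@(eye-rim(C,t,65,0))>0.25*np.linalg.norm(eye-C) for t in th])
    return th,face,rm,vis
def fit(C=(480.3,50.0,92)):
    th,face,rm,vis=wang(C); out=[]
    bl=lambda v,w:np.clip(v-np.median(w),0,None)
    F=bl(face,face);R=bl(rm,rm[vis])*vis
    W=lambda S,lo,hi:np.clip(S,0,hi)*(S>lo)
    sc=np.array([sum(np.roll(F,-k-d)[0]+np.roll(R,-k-d)[0] for d in(0,90,180,270)) for k in range(360)])
    return th,F,R,vis,sc
E
python3 - <<'E'
from h import *
th,F,R,vis,sc=fit()
print('vis',np.where(vis)[0][[0,-1]],vis.sum())
for n,S in(('F',F),('R',R)):
    print(n,[(i,int(S[i])) for i in range(0,360,2) if S[i]>25])
k=np.argsort(-sc)[:6];print(k,sc[k].astype(int)); o=env.get_obs();print(o['eef_pos'],o['tool_rot'],o['width'])
E
```

```text
vis [  0 359] 138
F [(126, 30), (128, 35), (130, 36), (132, 36), (134, 36), (136, 32), (138, 25), (166, 36), (168, 43), (170, 35), (254, 25), (256, 31), (258, 33), (260, 26), (348, 38), (350, 37)]
R [(0, 28), (2, 33), (4, 34), (6, 34), (8, 34), (10, 32), (12, 33), (14, 31), (16, 31), (18, 31), (20, 28), (256, 35), (258, 46), (260, 40), (346, 31), (348, 58), (350, 52)]
[258 348  78 168 169 259] [236 236 236 236 235 235]
[487.0004091   89.65541988 201.33873379] [-3.14135865e+00  1.28029204e-05  1.40382642e+00] 42.86724631328375
```

Emit:
carry_out --pt "0 0.001 0.025 0 0" --pt "0 0 0.03 0 0" --pt "0 0 0.028 0 0" --pt "0 0 0 0 -1" --pt "0 0 0 0 -1" --pt "0 0 0 0 -1" --pt "0 0 0 0 -1" --squeeze 20

```text
time_s: 10.62
eef_pos: [487.5, 90.1, 118.4]
tool_rot: [-3.138, 0.0, 1.405]
ft_force: [-6.6, -0.6, -8.5]
width: 19.8
grasp_force: 24.8
```

Emit:
carry_out --pt "-0.0085 -0.002 -0.0081 0 -1" --pt "-0.0101 0 -0.0061 0 -1" --pt "-0.0111 0 -0.0038 0 -1" --pt "-0.0117 0 -0.0013 0 -1"

```text
time_s: 11.12
eef_pos: [480.7, 49.0, 139.5]
tool_rot: [3.138, -0.001, 1.405]
ft_force: [5.0, 4.7, -5.1]
width: 19.7
grasp_force: 21.1
```

Emit:
carry_out --pt "-0.0117 0 0.0013 0 -1" --pt "-0.0111 0 0.0038 0 -1" --pt "-0.0101 0 0.0061 0 -1" --pt "-0.0085 0 0.0081 0 -1" --pt "0 0 0 0 -1"

```text
time_s: 11.75
eef_pos: [473.9, 6.9, 119.5]
tool_rot: [3.138, 0.002, 1.404]
ft_force: [2.9, -6.0, 0.2]
width: 19.5
grasp_force: 25.8
```

```bash
cat >> h.py <<'E'
def rep():
    th,F,R,vis,sc=fit()
    for n,S in(('F',F),('R',R)):
        print(n,[(i,int(S[i])) for i in range(0,360,2) if S[i]>25])
    k=np.argsort(-sc[:90])[:4];print(k,sc[k].astype(int)); o=env.get_obs();print(o['time_s'],o['eef_pos'],o['ft_force'])
E
python3 -c "
from h import *
rep()"
```

```text
F [(38, 29), (40, 34), (42, 37), (44, 39), (46, 41), (48, 42), (50, 42), (52, 42), (54, 43), (56, 42), (58, 42), (60, 42), (62, 42), (64, 41), (66, 41), (68, 41), (70, 41), (72, 41), (74, 40), (76, 38), (78, 34), (80, 29), (126, 28), (128, 33), (130, 36), (132, 37), (134, 37), (136, 32), (256, 28), (258, 30), (348, 37), (350, 37)]
R [(256, 36), (258, 49), (260, 45), (262, 25), (346, 40), (348, 83), (350, 77), (352, 30)]
[79 78 80 77] [260 258 232 227]
11.8 [473.85034416   6.92406535 119.50216383] [ 2.82262134 -7.04370038  0.47274354]
```

```bash
cat >> h.py <<'E'
def cols(C=(480.3,50.0,92)):
    im=camera('side').astype(int); C=np.array(C,float)
    for k in np.arange(0,360,90):
        for t in (fit.__defaults__ and [k]): pass
def tickcol(a,C=(480.3,50.0,92)):
    im=camera('side').astype(int); C=np.array(C,float)
    for d in(0,90,180,270):
        t=np.radians(a+d); g=lambda r,x:im[tuple(np.rint(proj('side',rim(C,t,r,x))).astype(int)[::-1])]
        print((a+d)%360,'face',g(56,-10),g(50,-10),'rim',g(65,0),g(65,4))
E
sed -i '/^def cols/,/^def tickcol/{/^def tickcol/!d}' h.py
python3 - <<'E'
from h import *
tickcol(79)
crop('side',245,190,62,80,7,'pics/g.png')
E
```

```text
79 face [55 52 52] [114 117 119] rim [139 144 148] [136 144 147]
169 face [195 195 187] [194 195 187] rim [143 117 106] [144 118 109]
259 face [ 86  84 116] [102  93 114] rim [ 65  68 123] [110  95 108]
349 face [ 68  74 116] [116 105 122] rim [128 124 209] [ 78  98 188]
```

Emit:
carry_out --pt "0 0 0 0 0" --pt "0 0 0 0 0" --pt "0 0 -0.03 0 0" --pt "0 0 -0.04 0 0" --pt "0 0 0 0 0" --pt "0 0 0 0 0" --pt "0 0 0 0 0" --pt "0 0 0 0 0"

```text
time_s: 12.9
eef_pos: [472.5, 8.6, 187.6]
tool_rot: [-3.14, -0.0, 1.405]
ft_force: [0.1, 0.2, 0.2]
width: 42.9
grasp_force: 0.0
```

```bash
python3 -c "
from h import *
rep()"
```

```text
F [(46, 26), (48, 26), (126, 28), (128, 33), (130, 35), (132, 37), (134, 39), (136, 43), (138, 43), (140, 33), (318, 42), (320, 45)]
R [(318, 77), (320, 72)]
[49 48 50 47] [220 204 189 160]
12.95 [472.56107959   8.54898194 187.75012433] [ 0.46907061 -0.5794935   0.11502224]
```

Emit:
carry_out --pt "0 0 0 0 0" --pt "0 0 0 0 0" --pt "0 0 0 0 0" --pt "0 0 0 0 0" --pt "0 0 0 0 0" --pt "0 0 0 0 0" --pt "0 0 0 0 0" --pt "0 0 0 0 0"

```text
time_s: 13.95
eef_pos: [472.8, 8.5, 188.3]
tool_rot: [3.142, 0.0, 1.405]
ft_force: [-0.1, 0.6, 0.7]
width: 42.7
grasp_force: 0.0
```

```bash
python3 -c "
from h import *
rep()"
```

```text
F [(66, 27), (68, 28), (70, 26), (126, 29), (128, 33), (130, 35), (132, 37), (134, 37), (136, 32), (138, 25), (156, 28), (158, 41), (160, 42), (162, 31), (338, 27), (340, 40), (342, 32)]
R [(338, 51), (340, 92), (342, 59)]
[70 69 71 68] [243 227 221 189]
14.0 [472.76133667   8.50391648 188.29583011] [ 0.43234424  0.12723796 -1.22576575]
```

Emit:
carry_out --pt "0 0 0 0 0" --pt "0 0 0 0 0" --pt "0 0 0 0 0" --pt "0 0 0 0 0" --pt "0 0 0 0 0" --pt "0 0 0 0 0" --pt "0 0 0 0 0" --pt "0 0 0 0 0"

```text
time_s: 15.0
eef_pos: [472.8, 8.5, 188.3]
tool_rot: [-3.142, 0.0, 1.405]
ft_force: [0.2, -0.1, -0.9]
width: 42.6
grasp_force: 0.0
```

```bash
python3 -c "
from h import *
rep();tickcol(71)"
```

```text
F [(68, 29), (70, 29), (126, 29), (128, 33), (130, 36), (132, 37), (134, 37), (136, 33), (138, 26), (158, 33), (160, 43), (162, 39), (340, 32), (342, 37)]
R [(340, 64), (342, 79), (344, 38)]
[71 72 70 73] [229 219 209 183]
15.05 [472.76560214   8.50211392 188.2881561 ] [ 0.65518988 -0.19081371 -0.6208657 ]
71 face [110  93 101] [ 86  79 102] rim [144 118 108] [143 116 107]
161 face [ 92  87 108] [ 78  75 103] rim [144 117 107] [143 116 108]
251 face [202 195 185] [224 222 213] rim [192 192 186] [177 171 163]
341 face [ 59  61 107] [135 118 121] rim [115 120 200] [118 118 207]
```

Emit:
carry_out --pt "0.041 0 0 0 0" --pt "0.0415 0 0 0 0" --pt "0 0 0.03 0 0" --pt "0 0 0.04 0 0" --pt "0 0 0 0 -1" --pt "0 0 0 0 -1" --pt "0 0 0 0 -1" --pt "0 0 0 0 -1"

```text
time_s: 16.1
eef_pos: [487.3, 88.8, 119.1]
tool_rot: [3.14, 0.001, 1.405]
ft_force: [5.6, -7.4, -12.8]
width: 19.4
grasp_force: 25.6
```

Emit:
carry_out --pt "-0.0085 0 -0.0081 0 -1" --pt "-0.0101 0 -0.0061 0 -1" --pt "-0.0111 0 -0.0038 0 -1" --pt "-0.0117 0 -0.0013 0 -1" --pt "-0.0117 0 0.0013 0 -1" --pt "-0.0111 0 0.0038 0 -1" --pt "-0.0101 0 0.0061 0 -1" --pt "-0.0085 0 0.0081 0 -1"

```text
time_s: 17.1
eef_pos: [474.0, 7.9, 121.2]
tool_rot: [3.137, -0.001, 1.404]
ft_force: [-0.8, 3.4, 7.2]
width: 19.4
grasp_force: 26.8
```

```bash
python3 -c "
from h import *
rep()"
```

```text
F [(36, 29), (38, 34), (40, 37), (42, 40), (44, 42), (46, 42), (48, 43), (50, 43), (52, 43), (54, 42), (56, 42), (58, 42), (60, 41), (62, 41), (64, 41), (66, 41), (68, 41), (70, 41), (72, 40), (74, 38), (76, 35), (78, 29), (126, 29), (128, 33), (130, 35), (132, 36), (134, 36), (136, 31), (156, 34), (158, 39), (160, 29), (246, 32), (248, 33), (250, 27)]
R [(244, 33), (246, 39), (248, 43), (250, 39), (252, 29), (336, 32), (338, 37), (340, 36), (342, 29)]
[68 67 69 66] [216 213 210 196]
17.15 [473.91596289   7.08457468 120.24130521] [ 0.10148006 -0.12224058  5.60790173]
```

Emit:
carry_out --pt "0 0 0 0 0" --pt "0 0 0 0 0" --pt "0 0 0 0 0" --pt "0 0 -0.03 0 0" --pt "0 0 -0.04 0 0" --pt "0 0 0 0 0" --pt "0 0 0 0 0" --pt "0 0 0 0 0"

```text
time_s: 18.15
eef_pos: [472.2, 8.3, 187.3]
tool_rot: [-3.139, -0.0, 1.405]
ft_force: [-0.3, -0.2, -0.9]
width: 42.9
grasp_force: 0.0
```

Emit:
carry_out --pt "0 0 0 0 0" --pt "0 0 0 0 0" --pt "0 0 0 0 0" --pt "0 0 0 0 0" --pt "0 0 0 0 0" --pt "0 0 0 0 0" --pt "0 0 0 0 0" --pt "0 0 0 0 0"

```text
time_s: 19.15
eef_pos: [472.7, 8.2, 188.3]
tool_rot: [3.142, 0.0, 1.405]
ft_force: [-0.7, 0.1, 0.2]
width: 42.7
grasp_force: 0.0
```

Emit:
carry_out --pt "0 0 0 0 0" --pt "0 0 0 0 0" --pt "0 0 0 0 0" --pt "0 0 0 0 0" --pt "0 0 0 0 0" --pt "0 0 0 0 0" --pt "0 0 0 0 0" --pt "0 0 0 0 0"

```text
time_s: 20.15
eef_pos: [472.7, 8.2, 188.3]
tool_rot: [-3.142, 0.0, 1.405]
ft_force: [0.0, 0.5, 0.5]
width: 42.9
grasp_force: 0.0
```

```bash
python3 -c "
from h import *
rep();rep();tickcol(301);tickcol(270);tickcol(345)"
```

```text
F [(34, 25), (36, 29), (38, 29), (124, 29), (126, 44), (128, 44), (130, 40), (132, 37), (134, 36), (136, 32), (138, 27), (216, 31), (218, 33), (220, 29), (308, 25)]
R [(306, 31), (308, 36), (310, 31)]
[38 37 39 36] [168 165 164 158]
20.2 [472.7115728    8.20193299 188.3000658 ] [0.13095361 0.33739019 0.11586831]
F [(34, 25), (36, 29), (38, 29), (40, 25), (124, 29), (126, 43), (128, 43), (130, 40), (132, 37), (134, 36), (136, 33), (138, 27), (216, 32), (218, 33), (220, 29), (308, 25)]
R [(306, 32), (308, 36), (310, 31)]
[38 37 39 36] [169 166 165 158]
20.25 [472.72209476   8.2239576  188.30735896] [ 0.64547237 -0.41191365  0.2106061 ]
301 face [150 118 109] [166 131 123] rim [233 193 177] [234 192 175]
31 face [148 119 112] [123 107 109] rim [102  91 102] [122 101 103]
121 face [143 114 105] [75 73 74] rim [114  98  91] [133 137 137]
211 face [160 131 125] [164 134 124] rim [165 133 123] [145 118 108]
270 face [168 133 123] [166 136 124] rim [162 129 120] [164 132 122]
0 face [139 113 106] [143 116 108] rim [144 115 107] [148 117 108]
90 face [141 114 104] [142 115 106] rim [147 119 110] [144 117 109]
180 face [149 120 112] [143 116 107] rim [149 121 110] [170 138 127]
345 face [166 134 124] [165 135 124] rim [253 234 222] [254 235 223]
75 face [140 113 105] [142 116 106] rim [146 118 108] [141 114 107]
165 face [142 116 107] [143 115 106] rim [146 118 109] [145 117 107]
255 face [168 134 123] [168 135 125] rim [149 120 110] [146 117 108]
```

Emit:
carry_out --pt "0.028 0 0 0 0" --pt "0 0 0.03 0 0" --pt "0 0 0.022 0 0" --pt "0 0 0 0 0" --pt "0 0 0 0 0" --pt "0 0 0 0 0"

```text
time_s: 21.15
eef_pos: [477.8, 35.7, 137.2]
tool_rot: [3.14, 0.0, 1.405]
ft_force: [0.6, 0.7, -0.3]
width: 42.6
grasp_force: 0.0
```

```bash
cat >> h.py <<'E'
def peaks(lst):
    th,F,R,vis,sc=fit()
    for n,c in lst:
        S=F if n=='F' else R; i=(np.arange(c-7,c+8))%360; w=np.clip(S[i]-10,0,None); print(n,c,round(float((w*np.arange(c-7,c+8)).sum()/max(w.sum(),1)),1),int(S[i].max()))
E
python3 -c "
from h import *
rep();peaks([('F',218),('R',308),('F',37),('F',308),('F',127)])"
```

```text
F [(30, 26), (32, 32), (34, 36), (36, 40), (38, 41), (40, 42), (42, 43), (44, 43), (46, 43), (48, 42), (50, 42), (52, 42), (54, 41), (56, 41), (58, 41), (60, 41), (62, 40), (64, 40), (66, 40), (68, 40), (70, 40), (72, 40), (74, 40), (76, 39), (78, 37), (80, 34), (82, 27), (124, 28), (126, 41), (128, 42), (130, 38), (132, 36), (134, 35), (136, 31), (138, 26), (216, 31), (218, 32), (220, 28)]
R [(306, 32), (308, 37), (310, 32)]
[38 39 37 36] [178 176 174 165]
21.2 [477.71113797  35.72295603 137.09711108] [ 0.14998544 -0.02231026 -0.08961252]
F 218 217.3 32
R 308 308.1 37
F 37 37.9 43
F 308 308.0 24
F 127 128.6 43
```

Emit:
carry_out --pt "0 0 0 0 -1" --pt "0 0 0 0 -1" --pt "0 0 0 0 -1" --pt "0 0 0 0 -1" --pt "0.0065 0 -0.0012 0 -1" --pt "0.0065 0 -0.0004 0 -1" --pt "0.0065 0 0.0004 0 -1" --pt "0.0065 0 0.0012 0 -1"

```text
time_s: 22.25
eef_pos: [482.6, 60.5, 137.0]
tool_rot: [3.139, 0.002, 1.405]
ft_force: [2.8, -6.7, 1.5]
width: 19.6
grasp_force: 27.8
```

```bash
python3 -c "
from h import *
rep();peaks([('F',190),('R',280),('F',280),('F',100)])"
```

```text
F [(0, 39), (2, 39), (4, 39), (6, 39), (8, 39), (10, 39), (12, 39), (14, 39), (16, 39), (18, 38), (20, 37), (22, 37), (24, 36), (26, 35), (28, 35), (30, 35), (32, 35), (34, 34), (36, 34), (38, 33), (40, 32), (42, 30), (44, 28), (102, 29), (104, 33), (106, 25), (126, 26), (128, 30), (130, 32), (132, 34), (134, 34), (136, 30), (192, 25), (194, 33), (196, 31), (338, 29), (340, 36), (342, 40), (344, 42), (346, 43), (348, 42), (350, 41), (352, 40), (354, 40), (356, 39), (358, 39)]
R [(0, 25), (2, 29), (4, 33), (6, 37), (8, 40), (10, 42), (12, 43), (14, 44), (16, 44), (18, 44), (20, 44), (284, 29), (286, 31)]
[15 14 16 13] [202 201 194 189]
22.3 [482.73191522  61.08509379 136.89825385] [ 3.00587467 -4.32920269  2.12012482]
F 190 193.3 32
R 280 284.2 31
F 280 284.1 21
F 100 102.4 34
```

Emit:
carry_out --pt "0.0025 0 0.0006 0 -1" --pt "0.0025 0 0.0006 0 -1" --pt "0 0 0 0 -1" --pt "0 0 0 0 -1"

```text
time_s: 22.85
eef_pos: [483.4, 65.5, 135.7]
tool_rot: [3.139, 0.002, 1.405]
ft_force: [3.4, -4.8, 2.0]
width: 19.3
grasp_force: 27.9
```

```bash
python3 -c "
from h import *
rep();peaks([('F',190),('R',280),('F',280),('F',99)])"
```

```text
F [(0, 39), (2, 39), (4, 39), (6, 38), (8, 38), (10, 38), (12, 38), (14, 38), (16, 38), (18, 38), (20, 38), (22, 38), (24, 38), (26, 38), (28, 38), (30, 38), (32, 38), (34, 38), (36, 38), (38, 37), (40, 37), (42, 35), (44, 33), (46, 30), (48, 27), (96, 29), (98, 37), (100, 32), (126, 25), (128, 30), (130, 32), (132, 32), (134, 32), (136, 27), (188, 28), (190, 32), (332, 28), (334, 34), (336, 39), (338, 41), (340, 42), (342, 42), (344, 41), (346, 41), (348, 39), (350, 38), (352, 38), (354, 38), (356, 38), (358, 39)]
R [(0, 35), (2, 39), (4, 41), (6, 42), (8, 43), (10, 43), (12, 43), (14, 43), (16, 43), (18, 43), (20, 42), (280, 28), (356, 26), (358, 31)]
[ 9 10  8 11] [197 195 187 183]
22.9 [483.44056896  65.49604868 135.69249499] [ 2.74324455 -4.91778027  1.21059002]
F 190 189.7 32
R 280 279.8 28
F 280 280.2 19
F 99 98.1 37
```

Emit:
carry_out --pt "0 0 0 0 -1" --pt "0 0 0 0 -1" --pt "0 0 0 0 -1" --pt "0 0 0 0 -1"

```text
time_s: 23.45
eef_pos: [483.4, 65.5, 135.7]
tool_rot: [3.139, 0.002, 1.405]
ft_force: [3.7, -5.7, 1.2]
width: 19.3
grasp_force: 27.8
```

```bash
python3 -c "
from h import *
peaks([('F',190),('R',280),('F',280),('F',99)]);o=env.get_obs();print(o['grasp_force'],o['width'],o['ft_force'])
crop('side',170,150,140,110,5,'pics/z.png')"
```

```text
F 190 189.6 32
R 280 279.8 28
F 280 280.2 19
F 99 98.1 37
27.85004049539566 19.66601009887997 [ 4.44427427 -5.39709646  0.27249601]
```

View pics/z.png

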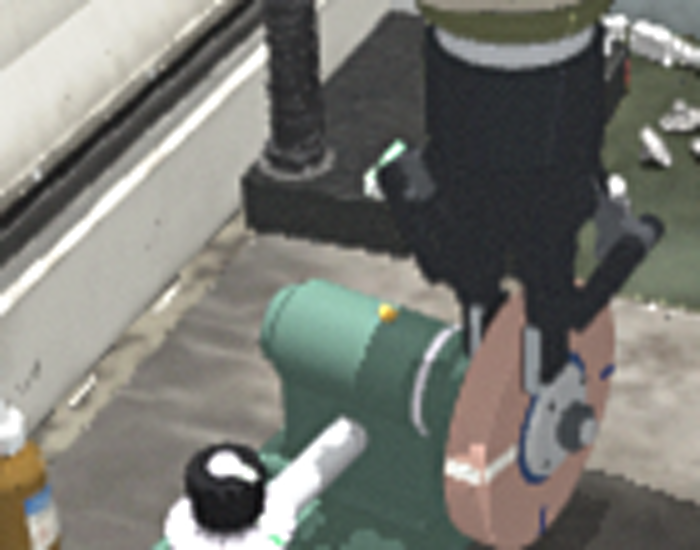

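The wheel is pinched in the fingers, with the white line on the left at (480,468). The knob pointer at (235,465) still stands at green. I'm handing in.

```bash
python3 -c "
from workcell import env
print(env.finish_job())"
```

```text
the job is handed in; nothing more can be done
None
```

I handed the job in at about 23.5 s: the brake knob is at the green mark, and the wheel is at rest in the fingers with its heavy side straight down to within about 2° by my estimate, midway between the two angles where it stuck when released from either side.

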